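# Line up the hinge of a gasketed tin and hold it for the pin

### The job

Two lids are lying on the table: take the one whose hinge has a single knuckle in the middle and put it on the open macaron tin, so that this knuckle goes down between the two knuckles of the tin. Press the lid down against its springy seal until it is fully home and level on the rim and the hinge holes line up for the pin, and finish while still holding the lid pressed down there, without letting go. Leave the other lid, the hinge pin and the other things on the table where they are.

Things in the scene. Friction and masses are not known exactly. Their poses are not given: they have to be found in the camera images.
- tin_rim (a point): Centre of the mouth of the open steel tin at its hard rim, about 61 mm above the table (it stands on a thin baking mat). Tin fixed to the table, 104 (its x) x 130 (its y) x 60 mm, macarons inside; its hinge is on its +x side (away from the robot), z up. Inside the rim a dark rubber seal, 5.5 mm wide, stands 5 mm above the rim until pressed; the opening within it is 86 x 112 mm.
- tin_hinge (a point): Point on the tin's hinge axis midway between its two knuckles, 64 mm from the tin's centre along +x, at the height of the rim; axes as the tin's, the hinge axis is y. The knuckles are barrels of 18 mm diameter, 24 mm long, with a gap of 28 mm between them, ends chamfered by 4 mm.
- seal (a joint): How far the tin's springy seal is pressed down (m): 0 free, standing 5 mm above the rim; 0.005 with the lid on the hard rim, fully home. It starts to give at 4 N and takes 9 N at 5 mm, lid weight (about 2 N) included; the weight alone does not press it.
- lid_handle (a point): The lid to use (one knuckle): centre of its black handle, 33 mm above the table at the start. x to the knuckle, y along the hinge, z up. Steel plate 104 (x) x 130 (y) x 4 mm, about 0.2 kg; the handle, a bar 60 (x) x 16 (y) mm, stands 35 mm above it. The plate's underside is 21 mm below this point; four round-ended lugs reach 12 mm lower and enter the seal with 1.5 mm play in x, 4 mm in y.
- lid_hinge (a point): Centre of the bore of that lid's knuckle, 64 mm from the handle point along the lid's +x and 21 mm below it (level with the plate's underside); axes as the lid's. A barrel of 18 mm diameter, 24 mm long, ends chamfered by 4 mm: 2 mm play on either side between the tin's knuckles. With the lid fully home this point lies on point tin_hinge.
- other_lid_handle (a point): The wrong lid: same plate and handle, but two knuckles with a gap in the middle of its hinge side. Middle of its handle, half-way up, 33 mm above the table. To be left alone.
- hinge_pin: Loose bent steel pin, 6 mm thick, 90 mm long along its x, lying flat; origin at its middle on the table. To be left alone.
- jar: Loose small jar with a white cap, 42 mm wide and high; origin at the centre of its foot. To be left alone.
- nozzle: Loose conical steel piping nozzle, 30 mm wide, 42 mm high; origin at the centre of its foot. To be left alone.
Things that resemble listed ones, but are neither listed nor needed, are in the scene too. Leave any orange look-alike of the part that bears lid_handle alone.

How it is judged:
By the outcome, as a careful person would: the job done as asked, in the order asked, and still so for the second after the job is handed in, while the arm keeps its last pose, push and grip.
It also fails if it takes over 45 s, if anything falls off the work surface, if the arm or the gripper's body presses on something with over 40 N, if the wrist force passes 120 N, or if a joint passes its speed limit or range.

### The arm

A 7-joint arm with a two-finger parallel gripper is mounted at the origin on the work surface; the furniture and walls round the work are solid. World frame = base frame: x ahead of the robot, y to its left, z up, the work surface at z = 0. Lengths are in m, angles in rad, forces in N, time in s.
With the tool pointing down it reaches from about 0.425 to 0.925 m from the base axis. Payload 6.8 kg.
Tool frame: the origin (TCP) lies on the front face of the gripper's body, between the roots of the fingers; the fingertips stand 73 mm ahead of it and the grasp point (between the pads) lies 54 mm ahead of it (tcp_to_tips is the distance from the TCP to the fingertips, in m); z points along the fingers, x is the direction in which the jaws open and shut, and the axes are right-handed (so a half turn about z gives the same grasp; the last joint's range is limited). The gripper opens to 85 mm and grips with 20 to 120 N. Pads are 22 mm wide; open, the fingers measure 114 mm over their backs; the gripper's body (76 mm by 85 mm) begins 54 mm behind the grasp point. The pads swing forward as they close: fully open they stand 13 mm farther back than shut.
Start: joints at [-1.372, 0.477, 0.022, 1.555, -0.011, 1.109, -0.083], TCP at [0.204, 0.643, 0.304] pointing down, gripper open.
Joint ranges: [-2.96, 2.96], [-0.34, 2.1], [-1.41, 1.46], [0.24, 2.44], [-1.37, 4.51], [0.17, 1.92], [-2.96, 2.96]. Speed limits (rad/s): [2.39, 2.39, 3.14, 3.14, 3.14, 3.14, 3.14].

### API

Orientations are given as a unit quaternion [w, x, y, z].
In Python, from station import get_obs, read_camera, hand_in, look_for, silhouettes, tcp_to_tips gives the robot as it stands. The module is installed in compiled form; this text tells all that it offers.
- The arm moves only by the tool apply_moves, never from a script. Its argument "moves" is a list of rows, each a list of 3 entries, a list of its own where there are three numbers: the shift along the tool's x, y, z in units of 25 mm (1.0 is 25 mm), then the turn, a rotation vector about the tool's x, y, z in units of 10 degrees (1.0 is 10 degrees), then the gripper's target within -1 to 1 (fully open at 1, half-way at 0, shut at -1). In form: [[[dx, dy, dz], [rx, ry, rz], jaw], ...]. A call has 1 to 20 rows; each row is the pose to reach, as a shift and turn from the pose commanded when the call began, along the tool's axes at that moment; what a row does not reach only later rows make up. A row lasts 1/8 s, in which the tool goes at most 62.5 mm and 10.7 degrees, less where a joint would pass 70% of its speed; a pose out of reach is approached as far as the arm can. A call with a gripper value outside its range is refused whole. The fingers move at their own pace and stop on an object; "force" is the grip in N (left out, the last holds). Time passes only in rows, so rows that repeat a pose let the fingers close. It gives the time, the measured TCP pose, the force and the opening at its end, in the units of the state.
- get_obs(): the state, without advancing time (a new reading comes with each control period).
- read_camera(name): name is "scene" or "top" or "wrist"; returns a dict with "color" (384x512x3 uint8, red, green, blue), "mtx" (3x3 intrinsics, pixels), "eye" and "rotation" of the camera in the world; the wrist camera has in their place "hand_eye" (4x4, takes a point from camera to tool coordinates, whose origin is the TCP and whose axes are the tool frame's). Camera axes: x right, y up, looking along -z (the intrinsics and any distortion apply to the point x, -y, -z); pixel columns grow to the right and rows downward; lengths in m; the calibration is good to about 2 mm. A picture is of the moment at which its call begins: read the wrist's pose just before it. There is no depth.
- hand_in(): hands the job in, once; it reports no verdict.
Trained networks look in the newest picture that a camera, given by its name, has taken for a name from the list of things; names that differ only in an ending like _2 or _b are one class to them, and where a whole thing is asked for, a point or a joint stands for the part that bears it (a point fixed in the world has none). Each returns a list of dicts, best first, with "conf" (0 to 1); they miss things now and then, are a little off and sometimes report something else, mostly with a low value. They report only what shows in the picture. A call takes as long as a camera call. They do not tell look-alikes from the thing itself.
- look_for(camera, query): "pixel" ([row, column] in pixels, amid what is visible of it).
- silhouettes(camera, query): "mask" (384x512 bool, what is visible of it) and "pixel" ([row, column] in pixels, amid what is visible of it).
The state is a dict: "t": time; "q": joint angles; "joint_vel": joint speeds; "joint_torque": joint torques, N m; "eef_pos": TCP position; "tool_rot": TCP orientation; "contact_force": force on the tool from outside, world axes, zero at the start; "torque": the same for the moment, N m; "gripper_width": opening from 0.0 (shut) to 1.0 (fully open).
Only numpy, scipy, OpenCV 4.12 (cv2) and the standard library are available. Lean on these libraries where they do the work, as an engineer would, in place of code of your own. Each camera call takes 0.05 s, during which the arm holds its last target.

## Working session

There is one attempt and no reset: what is moved stays moved. The work goes in short steps, Python scripts to look and compute and a tool call to move; the robot and the scene stay as the last step left them, time stands still between calls to the robot, and variables do not carry over. Pictures are saved under pics/ and viewed, and the job is handed in when it is done.

Besides the shell and the picture viewer there is one more tool, called as a command line: name --argument value ..., lists and objects as JSON in quotes. apply_moves: Moves the arm, as the interface text tells. Its arguments: {"type":"object","properties":{"moves":{"type":"array"},"force":{"type":"number"}},"required":["moves"]}

```bash
mkdir -p pics; cat > h.py <<'E'
import numpy as np,cv2
from station import *
def save(n,c,crop=None,s=1):
    im=c["color"][:,:,::-1]
    if crop: r0,r1,c0,c1=crop; im=im[r0:r1,c0:c1]
    im=cv2.resize(np.ascontiguousarray(im),None,fx=s,fy=s,interpolation=cv2.INTER_CUBIC)
    cv2.imwrite("pics/"+n,im)
E
python3 - <<'E'
from h import *
o=get_obs();print({k:np.round(v,4) for k,v in o.items()})
for n in("scene","top","wrist"):
    c=read_camera(n);save(n+"0.png",c,s=1.5)
    print(n,{k:np.round(v,4).tolist() for k,v in c.items() if k!="color"})
E
```

```text
{'t': np.float64(0.0), 'q': array([-1.3721,  0.4778,  0.0223,  1.5565, -0.0115,  1.1093, -0.0831]), 'joint_vel': array([-0.001 ,  0.0011, -0.001 ,  0.0002,  0.0003,  0.0002, -0.0017]), 'joint_torque': array([-6.00000e-04, -5.96451e+01,  1.60790e+00, -2.81196e+01,
        1.25000e-02,  9.40000e-03, -0.00000e+00]), 'eef_pos': array([0.2037, 0.643 , 0.3029]), 'tool_rot': array([ 6.000e-04,  8.068e-01,  5.908e-01, -7.000e-04]), 'contact_force': array([ 0.2028, -0.6369,  0.4103]), 'torque': array([ 0.0241, -0.0126,  0.0212]), 'gripper_width': np.float64(0.9996)}
scene {'mtx': [[448.3624, 0.0, 261.2675], [0.0, 448.3624, 193.0516], [0.0, 0.0, 1.0]], 'eye': [-0.2194, -0.7331, 0.8577], 'rotation': [0.8583, 0.3928, -0.1472, -0.2957]}
top {'mtx': [[433.6271, 0.0, 258.0477], [0.0, 433.6271, 183.5688], [0.0, 0.0, 1.0]], 'eye': [0.2543, -0.0295, 1.4283], 'rotation': [-0.6994, -0.0373, 0.0264, 0.7133]}
wrist {'mtx': [[326.3413, 0.0, 253.4606], [0.0, 326.3413, 194.2687], [0.0, 0.0, 1.0]], 'hand_eye': [[1.0, 0.0006, 0.0004, -0.0008], [0.0006, -0.9596, -0.2812, -0.0728], [0.0002, 0.2812, -0.9596, -0.0704], [0.0, 0.0, 0.0, 1.0]]}
```

View pics/scene0.png

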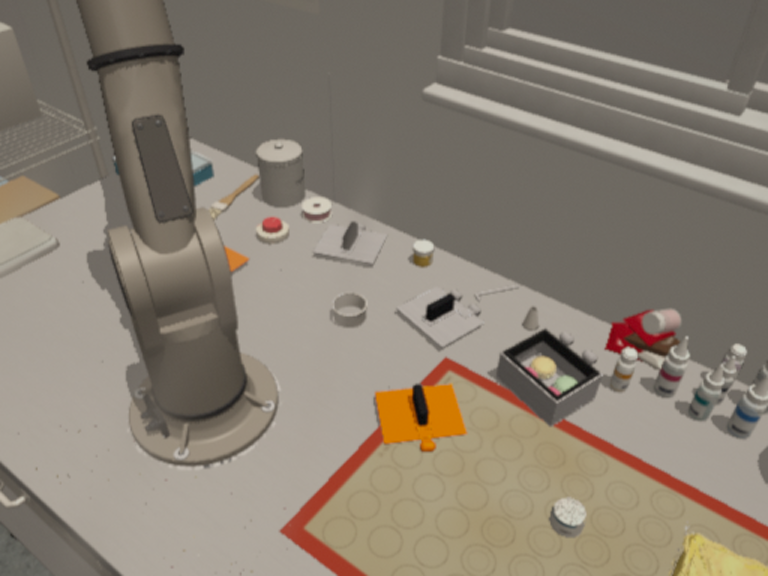

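View pics/top0.png

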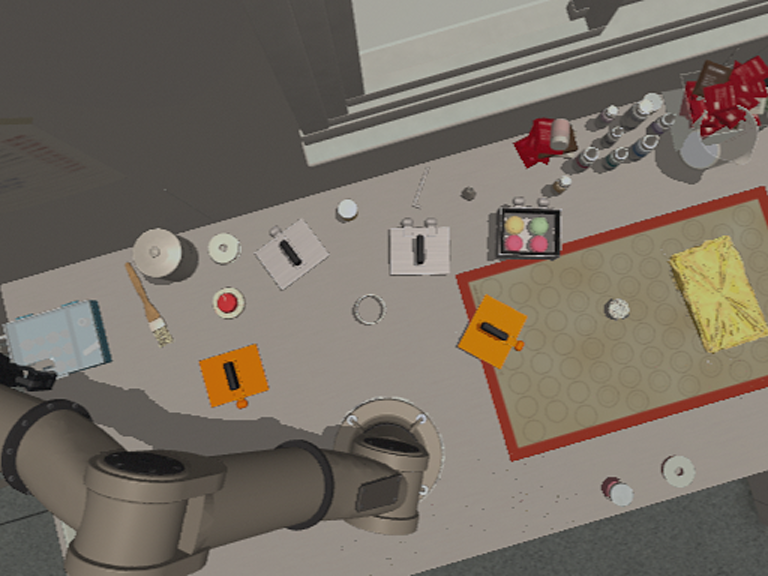

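View pics/wrist0.png

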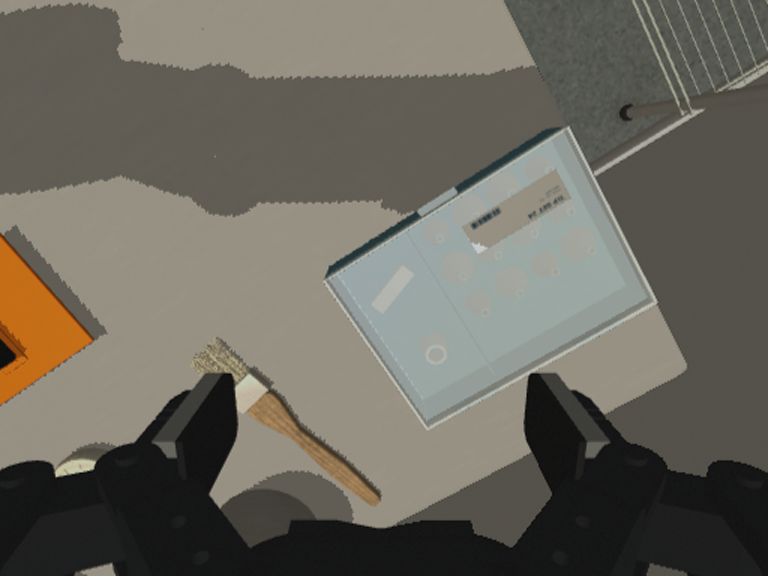

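The scene and top pictures show four handled lids, in top-view pixels (row, col): grey at about (168,193) with a single knuckle near (154,185); grey at (167,280) with two knuckles; orange look-alikes at (221,329) and (251,155). I choose the grey one at (168,193) and will check it in a close crop.

```bash
cat >> h.py <<'E'
from scipy.spatial.transform import Rotation as R
def rq(q): return R.from_quat([q[1],q[2],q[3],q[0]])
def campose(c,o=None):
    if "eye" in c: return np.array(c["eye"]),rq(c["rotation"]).as_matrix()
    H=np.array(c["hand_eye"]);Rt=rq(o["tool_rot"]).as_matrix()
    return o["eef_pos"]+Rt@H[:3,3],Rt@H[:3,:3]
def ray(c,px,o=None):
    e,M=campose(c,o);K=c["mtx"]
    d=np.array([(px[1]-K[0,2])/K[0,0],-(px[0]-K[1,2])/K[1,1],-1]);return e,M@d
def onz(c,px,z,o=None):
    e,d=ray(c,px,o);return e+d*(z-e[2])/d[2]
def proj(c,P,o=None):
    e,M=campose(c,o);p=(np.atleast_2d(P)-e)@M;K=c["mtx"]
    return np.c_[K[1,2]+K[1,1]*p[:,1]/p[:,2],K[0,2]-K[0,0]*p[:,0]/p[:,2]]
E
python3 - <<'E'
from h import *
t=read_camera("top");s=read_camera("scene")
save("t1.png",t,(110,210,160,390),3.4);save("s1.png",s,(130,290,190,430),3.3)
np.savez("top.npz",**t);np.savez("sc.npz",**s)
for n in["lid_handle","lid_hinge","tin_rim","tin_hinge","other_lid_handle","hinge_pin","jar","nozzle"]:
    for cn,c in(("top",t),("scene",s)):
        for d in look_for(cn,n)[:4]:
            z={"lid_handle":.033,"lid_hinge":.012,"tin_rim":.061,"tin_hinge":.061,"other_lid_handle":.033}.get(n,0.01)
            print(n,cn,np.round(d["conf"],2),np.round(d["pixel"],1),np.round(onz(c,d["pixel"],z),4))
E
```

```text
lid_handle top 0.97 [168.6 190.6] [0.4339 0.2091 0.033 ]
lid_handle top 0.97 [249.8 155.5] [0.1745 0.323  0.033 ]
lid_handle top 0.96 [220.4 329.5] [ 0.2576 -0.2354  0.033 ]
lid_hinge top 0.93 [250.4 157. ] [0.1713 0.3234 0.012 ]
lid_hinge top 0.89 [221.6 328. ] [ 0.2539 -0.2335  0.012 ]
lid_hinge top 0.6 [170.7 190.6] [0.4296 0.2127 0.012 ]
lid_hinge scene 0.88 [163.1 236.4] [0.4417 0.1947 0.012 ]
lid_hinge scene 0.74 [279.4 279.5] [ 0.2506 -0.2404  0.012 ]
lid_hinge scene 0.64 [173.6 155.5] [0.2137 0.2994 0.012 ]
lid_hinge scene 0.3 [210.1 296.1] [ 0.4451 -0.0829  0.012 ]
tin_rim top 0.91 [154.5 354.6] [ 0.4644 -0.3177  0.061 ]
tin_rim top 0.26 [165.5 283.4] [ 0.434  -0.0911  0.061 ]
tin_rim scene 0.98 [249.2 366.6] [ 0.4488 -0.3272  0.061 ]
tin_hinge top 0.7 [153.1 354.9] [ 0.4689 -0.3189  0.061 ]
tin_hinge scene 0.85 [246.6 365.1] [ 0.4524 -0.3193  0.061 ]
other_lid_handle top 0.62 [167.4 283.2] [ 0.4315 -0.0916  0.033 ]
other_lid_handle scene 0.61 [208.6 294.6] [ 0.4294 -0.092   0.033 ]
hinge_pin top 0.71 [154.4 354.9] [ 0.4725 -0.3295  0.01  ]
hinge_pin scene 0.61 [196.6 336.2] [ 0.5785 -0.1089  0.01  ]
jar top 0.64 [138.9 230.8] [0.5333 0.0788 0.01  ]
jar scene 0.49 [166.8 284.7] [0.5527 0.0901 0.01  ]
nozzle top 0.44 [169.4 194. ] [0.4339 0.2018 0.01  ]
nozzle top 0.39 [130.9 310.3] [ 0.5543 -0.1853  0.01  ]
nozzle scene 0.63 [214.  351.5] [ 0.5589 -0.1869  0.01  ]
```

View pics/t1.png

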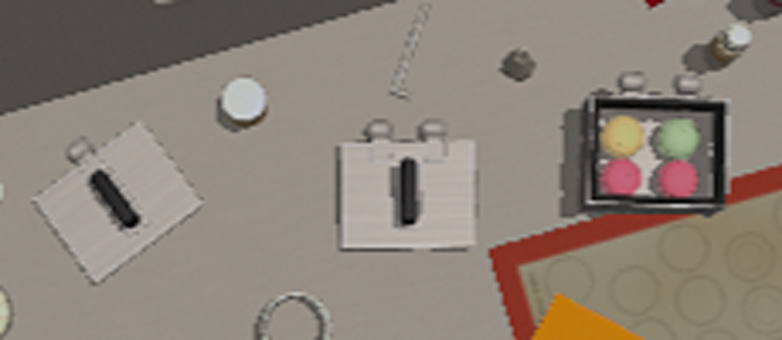

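View pics/s1.png

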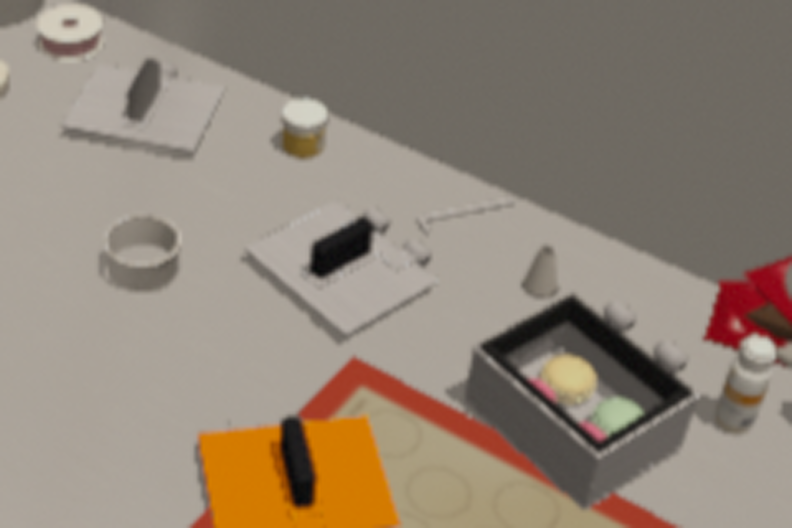

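The crop confirms it: the left grey lid (handle at top pixel row 169, col 193) has one knuckle in the middle of its hinge side. The middle grey lid has two knuckles. The tin's two knuckles point away from the robot. Next I'll estimate poses coarsely.

```bash
python3 - <<'E'
from h import *
t=read_camera("top")
f=lambda L,z:np.array([onz(t,(110+y/3.4-.35,160+x/3.4-.35),z)[:2] for x,y in L])
lid=f([(33,200),(138,122),(203,203),(97,283)],.016);print(lid.round(4),lid.mean(0))
d=(lid[0]+lid[1]-lid[2]-lid[3])/2;print("yaw",np.degrees(np.arctan2(d[1],d[0])),np.linalg.norm(d))
k=f([(80,151)],.015)[0];print("kn",k, np.degrees(np.arctan2(*(k-lid.mean(0))[::-1])))
tin=f([(587,97),(728,100),(725,211),(585,206)],.061);print(tin.round(4),tin.mean(0))
d=(tin[0]+tin[1]-tin[2]-tin[3])/2;print("yaw",np.degrees(np.arctan2(d[1],d[0])),np.linalg.norm(d))
d=tin[0]-tin[1];print(np.linalg.norm(d),np.degrees(np.arctan2(d[1],d[0]))-90)
E
```

```text
[[0.4379 0.2821]
 [0.5121 0.1797]
 [0.4316 0.1173]
 [0.3561 0.2203]] [0.43444226 0.19986826]
yaw 37.403064946089124 0.10220329112367232
kn [0.48504837 0.23650628] 35.90394654429674
[[ 0.5184 -0.249 ]
 [ 0.5127 -0.3804]
 [ 0.4083 -0.3732]
 [ 0.4156 -0.2436]] [ 0.4637534  -0.31154309]
yaw -3.487365182889812 0.1038094858491046
0.13160222720745537 -2.506476201712175
```

apply_moves --moves '[[[-14.1, 14.1, 1.0], [0, 0, 12.5], 1], [[-14.1, 14.1, 1.0], [0, 0, 12.5], 1], [[-14.1, 14.1, 1.0], [0, 0, 12.5], 1], [[-14.1, 14.1, 1.0], [0, 0, 12.5], 1], [[-14.1, 14.1, 1.0], [0, 0, 12.5], 1], [[-14.1, 14.1, 1.0], [0, 0, 12.5], 1], [[-14.1, 14.1, 1.0], [0, 0, 12.5], 1], [[-14.1, 14.1, 1.0], [0, 0, 12.5], 1], [[-14.1, 14.1, 1.0], [0, 0, 12.5], 1], [[-14.1, 14.1, 1.0], [0, 0, 12.5], 1], [[-14.1, 14.1, 1.0], [0, 0, 12.5], 1], [[-14.1, 14.1, 1.0], [0, 0, 12.5], 1], [[-14.1, 14.1, 1.0], [0, 0, 12.5], 1], [[-14.1, 14.1, 1.0], [0, 0, 12.5], 1], [[-14.1, 14.1, 1.0], [0, 0, 12.5], 1], [[-14.1, 14.1, 1.0], [0, 0, 12.5], 1]]'

```text
t: 3.1
eef_pos: [0.4335, 0.2009, 0.2789]
tool_rot: [-0.0, 0.897, -0.443, -0.0]
contact_force: [-0.5, 0.1, 0.6]
gripper_width: 1.001
```

```bash
python3 - <<'E'
from h import *
o=get_obs();c=read_camera("wrist");save("w1.png",c,s=1.5)
print(o["eef_pos"],o["tool_rot"],o["q"],o["contact_force"],o["joint_vel"].round(3))
for d in silhouettes("wrist","lid_handle")[:3]:
    m=d["mask"];print(d["conf"],d["pixel"],m.sum())
    q=cv2.minAreaRect(np.argwhere(m)[:,::-1].astype(np.float32));print(q)
E
```

```text
[0.43345157 0.20094838 0.27892438] [-4.15714312e-05  8.96700817e-01 -4.42637146e-01 -1.35796556e-05] [-1.0753042   0.19350409  0.58444205  2.07061644 -0.13453362  0.91332027
 -1.33405168] [-0.49411535  0.10058187  0.64155903] [-0.003  0.    -0.    -0.002 -0.003  0.002 -0.003]
0.76 [163.6, 256.3] 12866
((254.68832397460938, 155.9672088623047), (129.28460693359375, 120.0624771118164), 1.432096242904663)
0.76 [274.2, 39.4] 5933
((36.44054412841797, 280.9432678222656), (100.79793548583984, 80.80010223388672), 17.10272979736328)
0.67 [175.2, 407.5] 1978
((408.2001037597656, 173.10000610351562), (55.901695251464844, 43.826927185058594), 26.56505012512207)
```

View pics/w1.png

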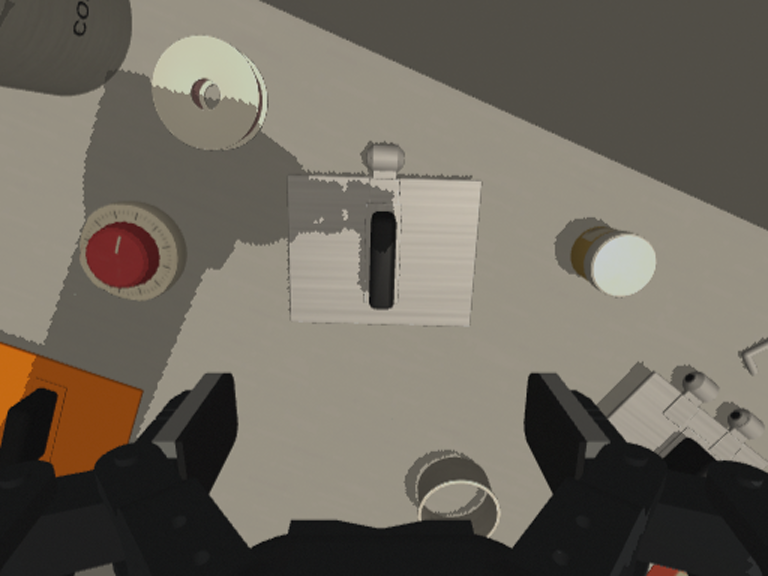

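```bash
python3 - <<'E'
from h import *
o=get_obs();c=read_camera("wrist")
save("w1b.png",c,(100,235,180,335),5)
f=lambda L,z:np.array([onz(c,((y+.5)/1.5-.5,(x+.5)/1.5-.5),z,o)[:2] for x,y in L])
lid=f([(289,176),(482,181),(470,327),(291,321)],.016);print(lid.round(4),lid.mean(0))
d=(lid[0]+lid[1]-lid[2]-lid[3])/2;print("yaw",np.degrees(np.arctan2(d[1],d[0])),np.linalg.norm(d))
d=(lid[0]+lid[3]-lid[1]-lid[2])/2;print("yaw",np.degrees(np.arctan2(d[1],d[0]))-90,np.linalg.norm(d))
E
```

```text
[[0.4378 0.2815]
 [0.5131 0.1776]
 [0.4293 0.1169]
 [0.3544 0.2226]] [0.43366435 0.1996354 ]
yaw 35.56646112803264 0.10277767095210408
yaw 35.65001284133625 0.1289418060071394
```

View pics/w1b.png

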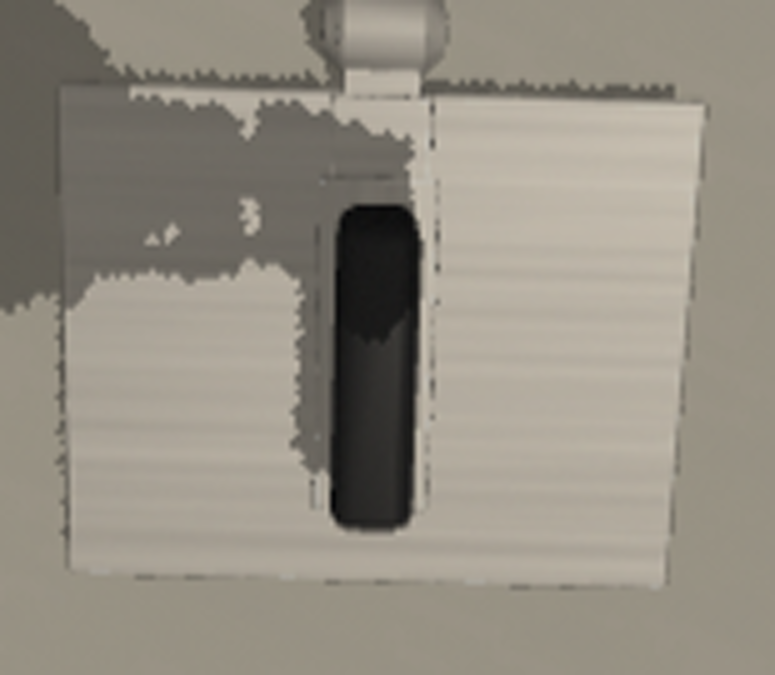

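The wrist view shows the single-knuckle lid centred below: knuckle at about (106,257), plate at about (168,256). Its centre is (0.4337, 0.1997) with yaw 35.6°. Going down to grasp.

apply_moves --moves '[[[0.05, 0.02, 2.5], [0, 0, 0.18], 1], [[0.05, 0.02, 4.5], [0, 0, 0.18], 1], [[0.05, 0.02, 6.0], [0, 0, 0.18], 1], [[0.05, 0.02, 7.0], [0, 0, 0.18], 1], [[0.05, 0.02, 7.36], [0, 0, 0.18], 1], [[0.05, 0.02, 7.36], [0, 0, 0.18], 1]]' --force 90

```text
t: 4.0
eef_pos: [0.4339, 0.1997, 0.0949]
tool_rot: [0.0, 0.889, -0.457, -0.0]
contact_force: [0.3, 0.1, 1.1]
gripper_width: 0.999
```

apply_moves --moves '[[[0, 0, 0], [0, 0, 0], -1], [[0, 0, 0], [0, 0, 0], -1], [[0, 0, 0], [0, 0, 0], -1], [[0, 0, 0], [0, 0, 0], -1], [[0, 0, 0], [0, 0, 0], -1], [[0, 0, 0], [0, 0, 0], -1]]' --force 90

```text
t: 4.75
eef_pos: [0.4342, 0.1996, 0.0954]
tool_rot: [-0.0, 0.889, -0.457, 0.0]
contact_force: [-0.6, -1.8, 5.7]
gripper_width: 0.171
```

apply_moves --moves '[[[0, 0, -0.5], [0, 0, 0], -1], [[0, 0, -2.0], [0, 0, 0], -1], [[0, 0, -4], [0, 0, 0], -1], [[0, 0, -6], [0, 0, 0], -1], [[0, 0, -6], [0, 0, 0], -1], [[0, 0, -6], [0, 0, 0], -1]]'

```text
t: 5.5
eef_pos: [0.4329, 0.1996, 0.2445]
tool_rot: [0.0, 0.89, -0.457, -0.0]
contact_force: [0.6, 0.4, -3.0]
gripper_width: 0.17
```

```bash
python3 - <<'E'
from h import *
o=get_obs();c=read_camera("wrist");save("w2.png",c,s=1.5)
s=read_camera("scene");save("s2.png",s,s=1.5)
print(o["eef_pos"],o["tool_rot"],o["q"],o["contact_force"],o["torque"],o["gripper_width"])
E
```

```text
[0.43293706 0.19958621 0.24446815] [ 2.77360519e-04  8.89608091e-01 -4.56724350e-01 -4.85235849e-04] [-1.08508375  0.25283291  0.61287692  2.10827133 -0.19587567  0.83568169
 -1.30349881] [ 0.55188326  0.43209477 -3.04885391] [ 0.03597639 -0.02067626  0.01003933] 0.17045467729063773
```

View pics/w2.png

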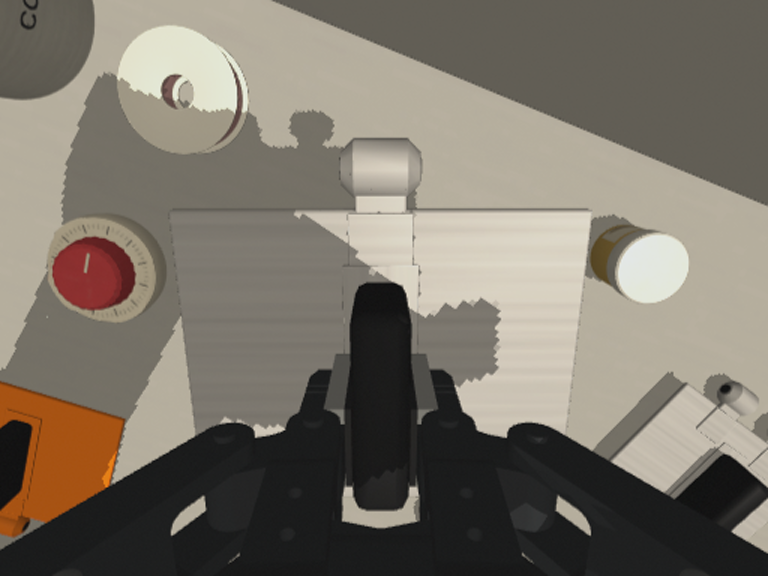

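View pics/s2.png

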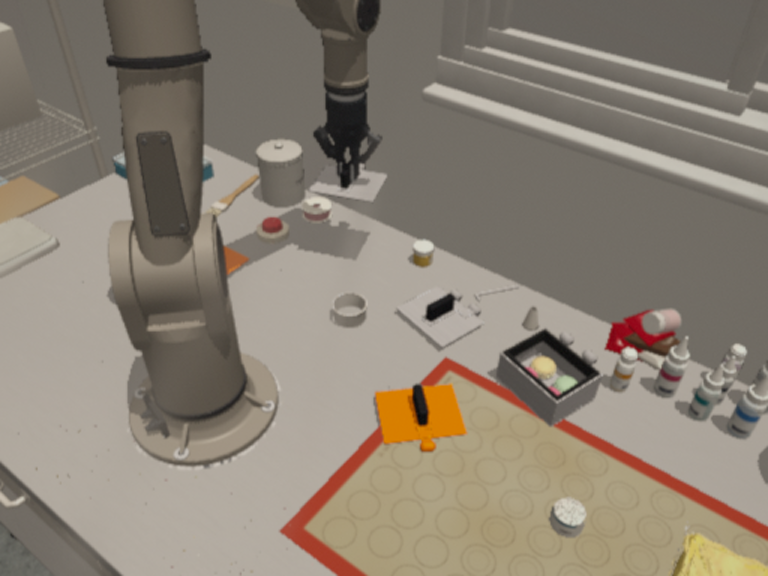

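The lid is held and lifted (about −3 N, opening 0.17). The wrist view shows its knuckle at about (112,253) and the far plate edge at row 140. I'll carry it by way of a waypoint to a spot short of the tin, so that the tin shows beyond the knuckle.

apply_moves --moves '[[[0.8, 0.3, -0.3], [0, 0, 0.1], -1], [[2.4, 0.9, -0.7], [0, 0, 0.4], -1], [[4.1, 1.6, -1.1], [0, 0, 0.8], -1], [[5.9, 2.3, -1.5], [0, 0, 1.2], -1], [[7.6, 3.0, -1.9], [0, 0, 1.6], -1], [[9.0, 3.8, -2.2], [0, 0, 2.0], -1], [[10.0, 5.0, -2.4], [0, 0, 2.4], -1], [[10.9, 6.4, -2.6], [0, 0, 2.7], -1], [[11.8, 7.9, -2.8], [0, 0, 3.0], -1], [[12.7, 9.4, -3.0], [0, 0, 3.3], -1], [[13.6, 10.9, -3.2], [0, 0, 3.5], -1], [[14.4, 12.3, -3.3], [0, 0, 3.7], -1], [[14.9, 13.2, -3.4], [0, 0, 3.8], -1], [[15.2, 13.57, -3.4], [0, 0, 3.86], -1], [[15.2, 13.57, -3.4], [0, 0, 3.86], -1], [[15.2, 13.57, -3.4], [0, 0, 3.86], -1], [[15.2, 13.57, -3.4], [0, 0, 3.86], -1]]'

```text
t: 7.72
eef_pos: [0.3799, -0.3058, 0.3297]
tool_rot: [0.0, -0.689, 0.725, 0.0]
contact_force: [-0.3, 1.1, -3.1]
gripper_width: 0.169
```

```bash
python3 - <<'E'
from h import *
o=get_obs();c=read_camera("wrist");save("w3.png",c,s=1.56)
np.savez("w3.npz",**c,**{k:o[k] for k in("eef_pos","tool_rot")})
save("w3a.png",c,(0,130,130,390),3);save("w3b.png",c,(70,200,100,400),2.6)
print(o["eef_pos"],o["tool_rot"],o["q"],o["contact_force"],o["torque"],o["gripper_width"])
E
```

```text
[ 0.37988889 -0.30580846  0.32967742] [ 2.36433104e-05 -6.89235914e-01  7.24536936e-01  2.86318206e-04] [-0.3411583   0.20266055  1.03681609  2.00625532 -0.20232366  1.04073919
 -0.83073098] [-0.31049719  1.08839391 -3.13496763] [ 0.06608743 -0.01877835  0.0395608 ] 0.1690963142606634
```

View pics/w3.png

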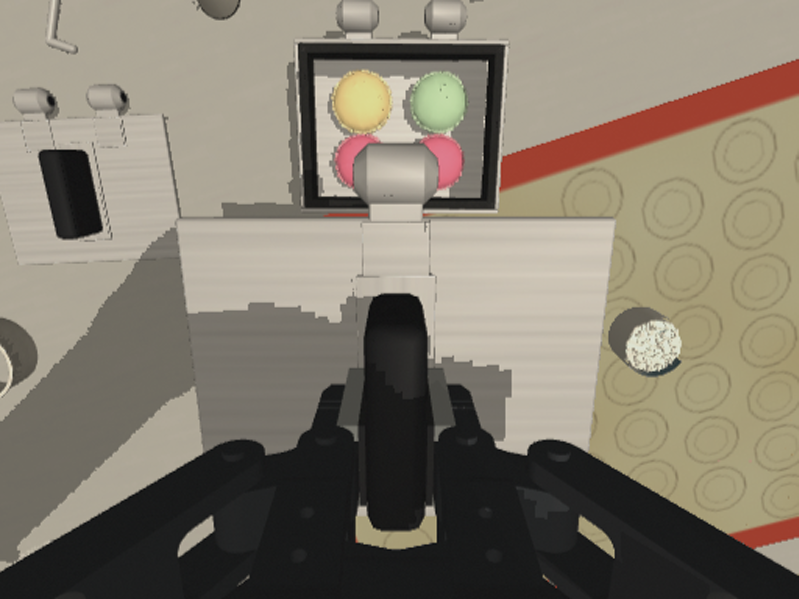

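The tin is in full view beyond the lid (rim about columns 190–325, rows 26–135), with its two knuckles at (10,229) and (10,286) and the lid's knuckle at (112,254). I'll crop in to measure.

View pics/w3a.png

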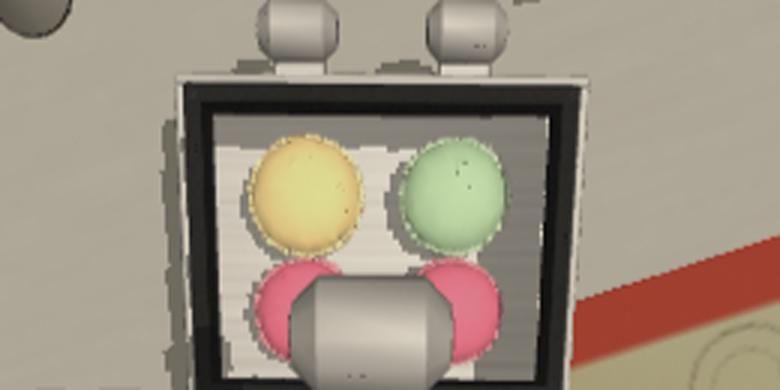

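View pics/w3b.png

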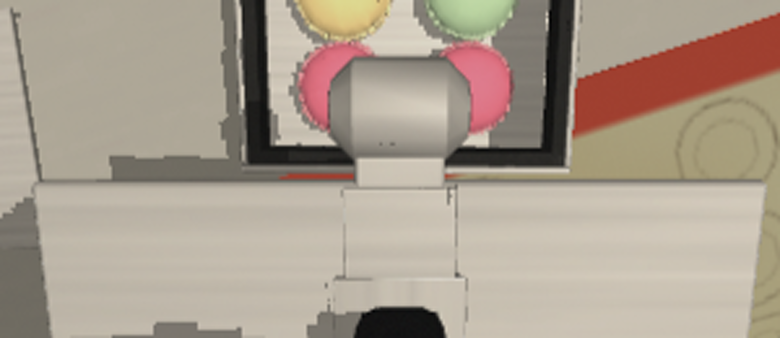

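```bash
cat > fit.py <<'E'
from h import *
from scipy.optimize import least_squares
def A(L): return [((y+.5)/3-.5,(x+.5)/3-.5+130) for x,y in L]
def B(L): return [((y+.5)/2.6-.5+70,(x+.5)/2.6-.5+100) for x,y in L]
W=lambda L:[((y+.5)/1.56-.5,(x+.5)/1.56-.5) for x,y in L]
d=dict(np.load("w3.npz"));c=d;o=d
Rt=rq(o["tool_rot"]).as_matrix()
tinpx=np.array(A([(178,77),(588,80)])+B([(243,170),(570,170)]))
M=np.array([[52,65,0],[52,-65,0],[-52,65,0],[-52,-65,0]])/1e3
# gap centre & knuckle outer/inner ends columns
kcols=np.array([p[1] for p in A([(257,31),(339,31),(427,31),(508,31)])])
krow=None
K=np.array([[64,38,0],[64,14,0],[64,-14,0],[64,-38,0]])/1e3
def tinw(p,P): return P@R.from_euler("z",p[2]).as_matrix().T+np.array([p[0],p[1],.061])
def res(p):
    a=(proj(c,tinw(p,M),o)-tinpx).ravel(); b=proj(c,tinw(p,K),o)[:,1]-kcols
    return np.r_[a,b]
s=least_squares(res,[.464,-.3115,-.05]);print("tin",s.x[:2].round(4),np.degrees(s.x[2]),s.fun.round(2));tin=s.x
# lid in tool frame; nominal axes: lid y=-tool x, lid x=-tool y, lid z=-tool z
N=np.array([[0,-1,0],[-1,0,0],[0,0,-1.]])
cn=np.array(B([(36,183),(766,183)]));kn=np.array(B([(330,107),(470,107)]));kt=B([(400,57)])[0][0]
side=np.array(W([(203,445),(590,445)]))
def lidw(p,P):
    T=N@R.from_rotvec(p[3:]).as_matrix()
    return o["eef_pos"]+(np.asarray(P)@T.T+p[:3])@Rt.T
mm=1e-3
def res2(p):
    a=proj(c,lidw(p,np.array([[52,65,-17],[52,-65,-17]])*mm),o)-cn
    b=(proj(c,lidw(p,np.array([[64,12,-21],[64,-12,-21]])*mm),o)-kn)[:,1]
    # side edges: col at row of side
    r=[]
    for y,sp in((65,side[0]),(-65,side[1])):
        e=proj(c,lidw(p,np.array([[52,y,-17],[-30,y,-17]])*mm),o)
        t=(sp[0]-e[0,0])/(e[1,0]-e[0,0]);r.append(e[0,1]+t*(e[1,1]-e[0,1])-sp[1])
    pr=np.r_[p[0]/.001,p[1]/.003,(p[2]-.0624)/.002,p[3:]/np.radians([1,3,2])]
    return np.r_[a.ravel()/.5,b/.5,np.array(r)/.7,pr]
s=least_squares(res2,[0,0,.062,0,0,0],x_scale=[.001]*3+[.01]*3)
print("lid tool mm",(s.x[:3]*1e3).round(2),"rot deg",np.degrees(s.x[3:]).round(2));print(s.fun.round(2))
C=np.linalg.inv(s.jac.T@s.jac);print("sig",np.sqrt(np.diag(C))*np.r_[1e3,1e3,1e3,57,57,57])
h=lidw(s.x,[[0,0,0],[64*mm,0,-21*mm]]);print(h.round(4))
v=h[1]-h[0];print("lid yaw",np.degrees(np.arctan2(v[1],v[0])))
th=tinw(tin,np.array([[64*mm,0,0]]));print("tin hinge",th)
print(proj(c,lidw(s.x,[[64*mm,0,-21*mm+9*mm]]),o), kt)
E
python3 fit.py
```

```text
tin [ 0.4642 -0.3136] -3.2318265841074756 [-1.05 -1.03 -1.16  0.63  1.   -0.08  1.74  0.46  1.04 -0.46  0.33 -0.85]
lid tool mm [ 0.34  0.31 63.72] rot deg [-0.39  0.73  0.01]
[ 0.02 -0.55 -0.    0.46  2.17 -2.1  -0.02 -0.08  0.34  0.1   0.66 -0.39
  0.24  0.  ]
sig [0.29655889 0.21948418 0.42063839 0.43532643 0.52244895 0.11528432]
[[ 0.3795 -0.3061  0.266 ]
 [ 0.4432 -0.3094  0.2441]]
lid yaw -2.9768927697695706
tin hinge [[ 0.52807322 -0.31720877  0.061     ]]
[[113.67522667 253.41299848]] 91.61538461538461
```

apply_moves --moves '[[[0.05, -1.2, 0.5], [0, 0, 0.03], -1], [[0.1, -2.6, 1.5], [0, 0, 0.03], -1], [[0.13, -3.4, 3.0], [0, 0, 0.03], -1], [[0.13, -3.4, 4.5], [0, 0, 0.03], -1], [[0.13, -3.4, 5.6], [0, 0, 0.03], -1], [[0.13, -3.4, 6.1], [0, 0, 0.03], -1], [[0.13, -3.4, 6.16], [0, 0, 0.03], -1], [[0.13, -3.4, 6.16], [0, 0, 0.03], -1], [[0.13, -3.4, 6.16], [0, 0, 0.03], -1]]'

```text
t: 8.9
eef_pos: [0.4646, -0.3147, 0.1769]
tool_rot: [0.0, -0.687, 0.727, -0.001]
contact_force: [0.2, -0.7, -2.8]
gripper_width: 0.172
```

```bash
python3 - <<'E'
from h import *
o=get_obs();c=read_camera("wrist");s=read_camera("scene");t=read_camera("top")
np.savez("w4.npz",**c,**{k:o[k] for k in("eef_pos","tool_rot")})
save("w4.png",c,(60,230,80,430),2.2);save("s4.png",s,(190,290,300,430),5);save("t4.png",t,(110,190,310,400),6)
print(o["eef_pos"],o["tool_rot"],o["contact_force"],o["torque"],o["gripper_width"])
E
```

```text
[ 0.46462207 -0.31472066  0.17693622] [ 4.50789980e-04 -6.86657373e-01  7.26980550e-01 -8.53688117e-04] [ 0.22695766 -0.67183671 -2.82411438] [-0.04949997  0.00436774 -0.0269764 ] 0.1715951164717759
```

View pics/w4.png

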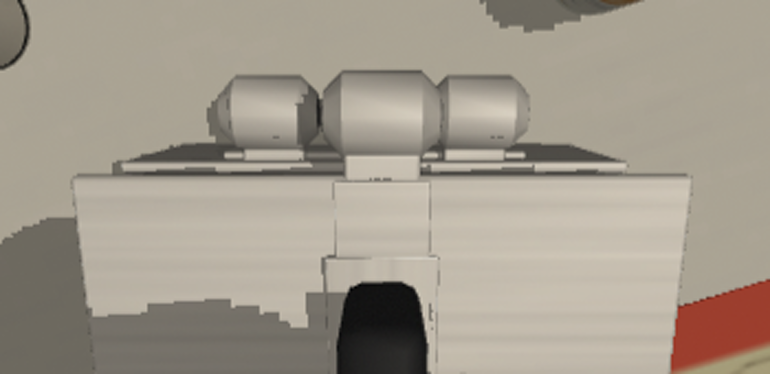

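View pics/s4.png

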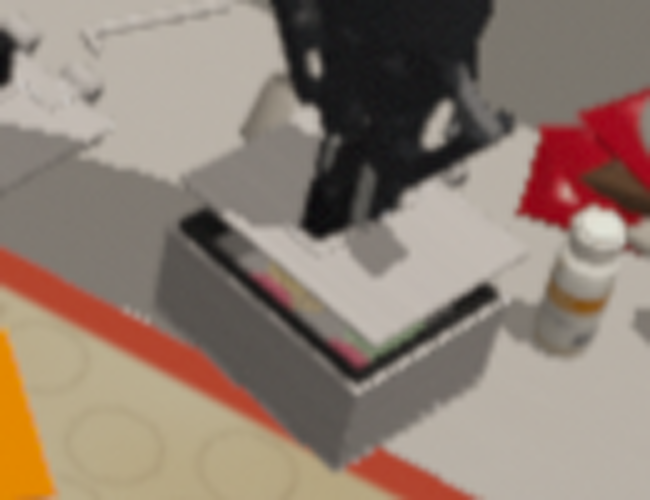

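View pics/t4.png

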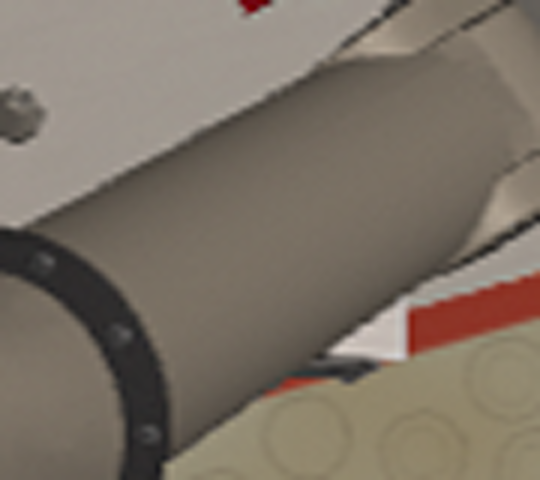

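The lid hovers over the tin with its knuckle (about row 111, col 253) sitting just right of the gap's middle. I'll measure this more closely.

```bash
python3 - <<'E'
from h import *
o=get_obs();c=read_camera("wrist")
print(o["eef_pos"],o["tool_rot"])
save("w5.png",c,(88,148,165,330),4.8);save("w5l.png",c,(120,160,100,200),7);save("w5r.png",c,(120,160,310,410),7)
E
```

```text
[ 0.46431163 -0.31453631  0.17646762] [ 2.82788391e-04 -6.86636129e-01  7.27001061e-01 -4.50935267e-04]
```

View pics/w5.png

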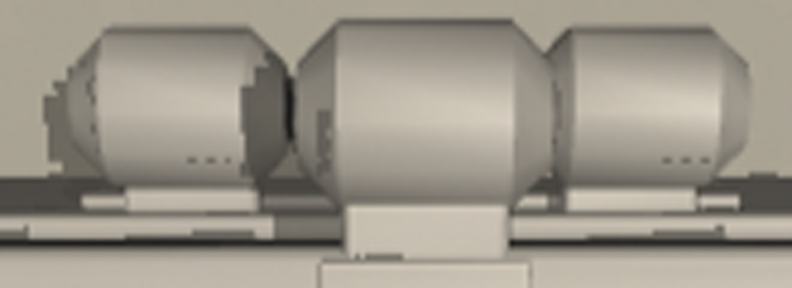

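View pics/w5l.png

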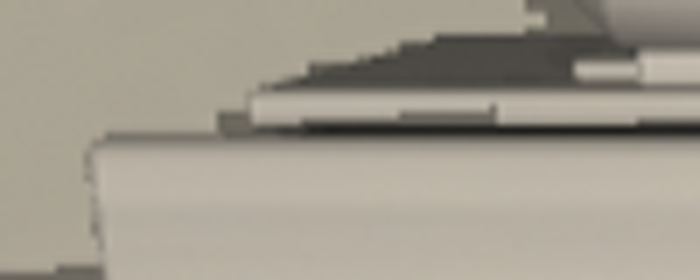

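View pics/w5r.png

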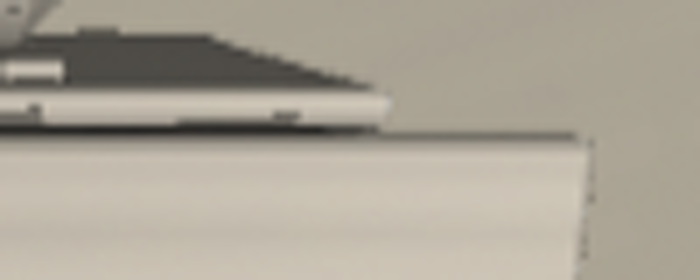

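```bash
python3 - <<'E'
from h import *
o=get_obs();c=read_camera("wrist");K=c["mtx"]
H=np.array(c["hand_eye"])
def ax(t,b):
    r=88+(np.array([t,b])+.5)/4.8-.5
    a=np.arctan((r-K[1,2])/K[1,1]);m=a.mean();d=.009/np.sin((a[1]-a[0])/2)
    p=H[:3,:3]@np.array([0,-np.sin(m)*d,-np.cos(m)*d])+H[:3,3];return m,d,p
for n,t,b in(("lid",19,208),("tin",26,186)):
    m,d,p=ax(t,b);print(n,d,p)
# using known depths
Rt=rq(o["tool_rot"]).as_matrix()
for r in(26,):
    m,d,p=ax(26,186)
    px=(K[1,2]+K[1,1]*np.tan(m),250.0)
    q=onz(c,px,.061,o);print("tin hinge world",q, "in tool",(Rt.T@(q-o["eef_pos"])))
m,d,p=ax(19,208);px=(K[1,2]+K[1,1]*np.tan(m),253.1)
for zt in(.0624,.0637,.065):
    q=onz(c,px,o["eef_pos"][2]-zt-.021,o);print("lid hinge",q,Rt.T@(q-o["eef_pos"]))
r=120+90.5/7-.5
q=onz(c,(r,250.4),.061,o);print("tin far edge tool",Rt.T@(q-o["eef_pos"]))
r=120+133.5/7-.5
q=onz(c,(r,253.3),o["eef_pos"][2]-.0637-.017,o);print("lid far edge tool",Rt.T@(q-o["eef_pos"]))
E
```

```text
lid 0.1590610493634153 [ 0.00045791 -0.06400933  0.08853577]
tin 0.18824843755800513 [ 0.00046807 -0.06385004  0.11773412]
tin hinge world [ 0.5282451  -0.31670668  0.061     ] in tool [-0.00144119 -0.06392463  0.1153797 ]
lid hinge [ 0.52838785 -0.31844763  0.09292921] [ 0.00029133 -0.06419181  0.08345083]
lid hinge [ 0.52834237 -0.31844417  0.09162921] [ 0.00029036 -0.06414519  0.08475079]
lid hinge [ 0.5282969  -0.3184407   0.09032921] [ 0.0002894  -0.06409857  0.08605075]
tin far edge tool [-0.00126071 -0.05165748  0.11537001]
lid far edge tool [ 0.00037373 -0.05223409  0.08074137]
```

Hinge pitch in x agrees within about 0.3 mm, but y needs −1.7 mm along tool x. I'll shift, then go down partway to just above the seal.

apply_moves --moves '[[[-0.067, 0.01, 0], [0, 0, 0], -1], [[-0.067, 0.01, 0], [0, 0, 0], -1], [[-0.067, 0.01, 0.15], [0, 0, 0], -1], [[-0.067, 0.01, 0.3], [0, 0, 0], -1], [[-0.067, 0.01, 0.45], [0, 0, 0], -1], [[-0.067, 0.01, 0.55], [0, 0, 0], -1], [[-0.067, 0.01, 0.6], [0, 0, 0], -1], [[-0.067, 0.01, 0.6], [0, 0, 0], -1]]'

```text
t: 10.15
eef_pos: [0.4639, -0.3128, 0.1608]
tool_rot: [-0.0, -0.687, 0.727, 0.0]
contact_force: [-0.4, 0.3, -1.9]
gripper_width: 0.17
```

```bash
python3 - <<'E'
from h import *
o=get_obs();c=read_camera("wrist")
print(o["eef_pos"],o["tool_rot"],o["contact_force"],o["torque"])
save("w6.png",c,(88,158,165,330),4.8)
E
```

```text
[ 0.46386386 -0.31277945  0.16081092] [-5.69840005e-05 -6.86582064e-01  7.27052310e-01  6.32803170e-05] [-0.37415623  0.26881468 -1.93453966] [-0.00870433  0.03294733  0.00050535]
```

View pics/w6.png

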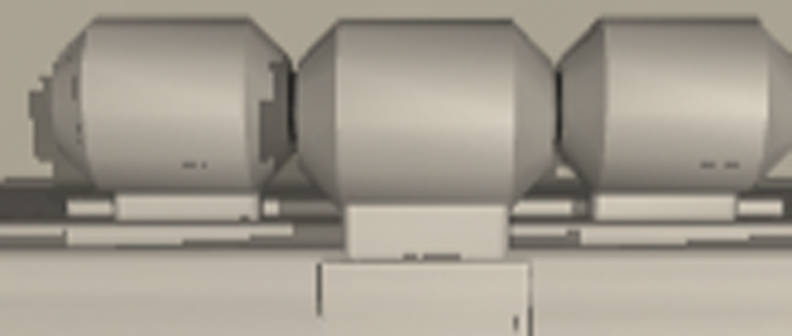

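Centred: the gap's middle is at crop column 426 and the lid knuckle at 425. Continuing down slowly.

apply_moves --moves '[[[0, 0, 0.1], [0, 0, 0], -1], [[0, 0, 0.2], [0, 0, 0], -1], [[0, 0, 0.3], [0, 0, 0], -1], [[0, 0, 0.36], [0, 0, 0], -1], [[0, 0, 0.36], [0, 0, 0], -1], [[0, 0, 0.36], [0, 0, 0], -1]]'

```text
t: 10.95
eef_pos: [0.4639, -0.3128, 0.1519]
tool_rot: [-0.0, -0.687, 0.727, -0.0]
contact_force: [0.1, -0.1, -1.6]
gripper_width: 0.169
```

```bash
python3 - <<'E'
from h import *
o=get_obs();c=read_camera("wrist")
print(o["eef_pos"],o["tool_rot"],o["contact_force"],o["torque"],o["gripper_width"])
save("w7.png",c,(88,158,165,330),4.8)
s=read_camera("scene");save("s7.png",s,(190,290,300,430),5)
E
```

```text
[ 0.46389383 -0.31282401  0.15193674] [-8.50394243e-06 -6.86563473e-01  7.27069870e-01 -3.55852965e-05] [ 0.1062827  -0.13458114 -1.64957663] [ 0.02578953  0.0462523  -0.03475915] 0.16922438837657003
```

View pics/w7.png

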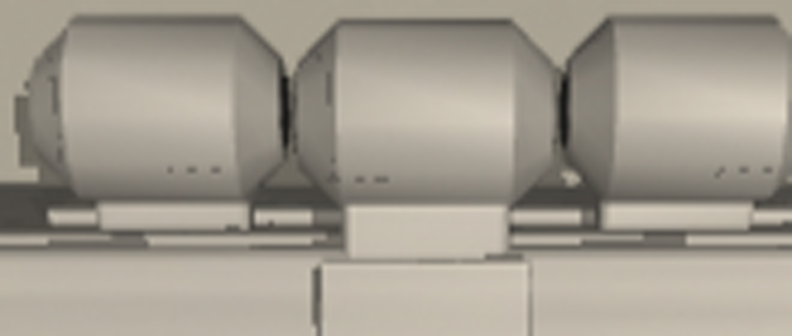

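View pics/s7.png

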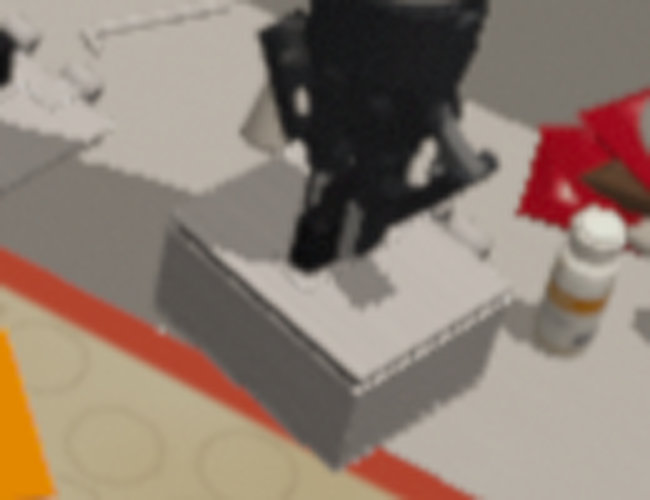

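apply_moves --moves '[[[0, 0, 0.05], [0, 0, 0], -1], [[0, 0, 0.1], [0, 0, 0], -1], [[0, 0, 0.14], [0, 0, 0], -1], [[0, 0, 0.16], [0, 0, 0], -1], [[0, 0, 0.16], [0, 0, 0], -1]]'

```text
t: 11.68
eef_pos: [0.464, -0.3128, 0.148]
tool_rot: [0.0, -0.687, 0.727, -0.0]
contact_force: [-1.1, 1.0, 2.3]
gripper_width: 0.175
```

apply_moves --moves '[[[0, 0, 0.03], [0, 0, 0], -1], [[0, 0, 0.06], [0, 0, 0], -1], [[0, 0, 0.08], [0, 0, 0], -1], [[0, 0, 0.08], [0, 0, 0], -1]]' --force 110

```text
t: 12.18
eef_pos: [0.4639, -0.3128, 0.146]
tool_rot: [0.0, -0.687, 0.727, -0.0]
contact_force: [-0.7, 1.2, 5.0]
gripper_width: 0.163
```

apply_moves --moves '[[[0, 0, 0.03], [0, 0, 0], -1], [[0, 0, 0.06], [0, 0, 0], -1], [[0, 0, 0.06], [0, 0, 0], -1]]'

```text
t: 12.55
eef_pos: [0.4639, -0.3128, 0.1453]
tool_rot: [0.001, -0.687, 0.727, 0.0]
contact_force: [-3.2, 4.6, 15.4]
gripper_width: 0.167
```

```bash
python3 - <<'E'
from h import *
o=get_obs();c=read_camera("wrist")
print(o["eef_pos"],o["tool_rot"],o["contact_force"],o["torque"],o["gripper_width"])
save("w8.png",c,(88,158,165,330),4.8);save("w8f.png",c,s=1.5)
E
```

```text
[ 0.46390412 -0.31284897  0.14529456] [ 5.31713903e-04 -6.86501117e-01  7.27128546e-01  1.05691613e-04] [-3.19233174  4.57243143 15.38818388] [ 0.84998084  0.74892887 -0.02811647] 0.1674805503323118
```

View pics/w8.png

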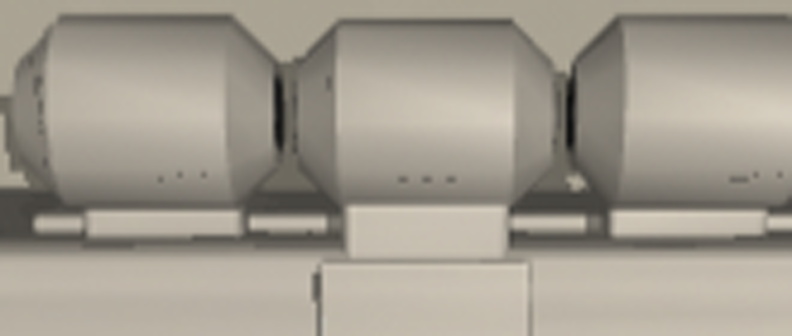

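Force rose sharply over the last 0.7 mm, so there is hard contact. The moments put it toward the −x/+y corner, which means the lid is slightly tilted. I'll check the picture.

```bash
python3 - <<'E'
from h import *
c=read_camera("wrist");s=read_camera("scene")
save("s8.png",s,(205,285,315,420),7)
im=c["color"][:,:,::-1];save("w9.png",c,(125,160,90,250),4.9);save("w9r.png",c,(125,160,250,420),4.7)
E
```

```text
(no output)
```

View pics/s8.png

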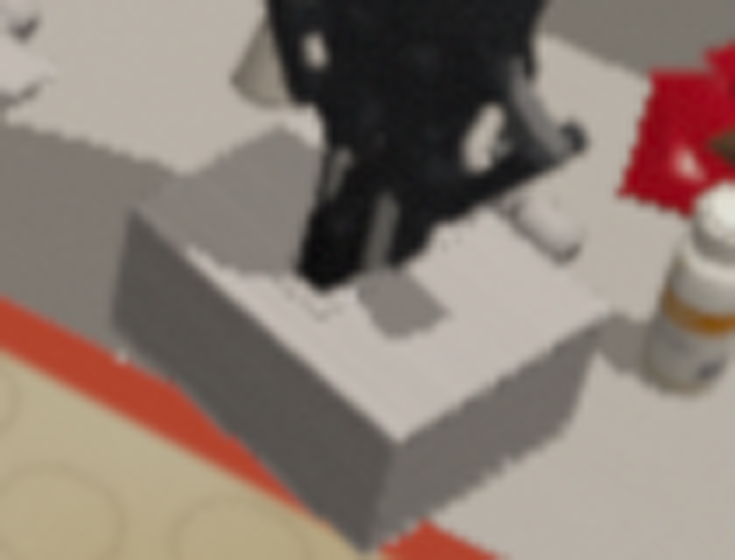

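View pics/w8f.png

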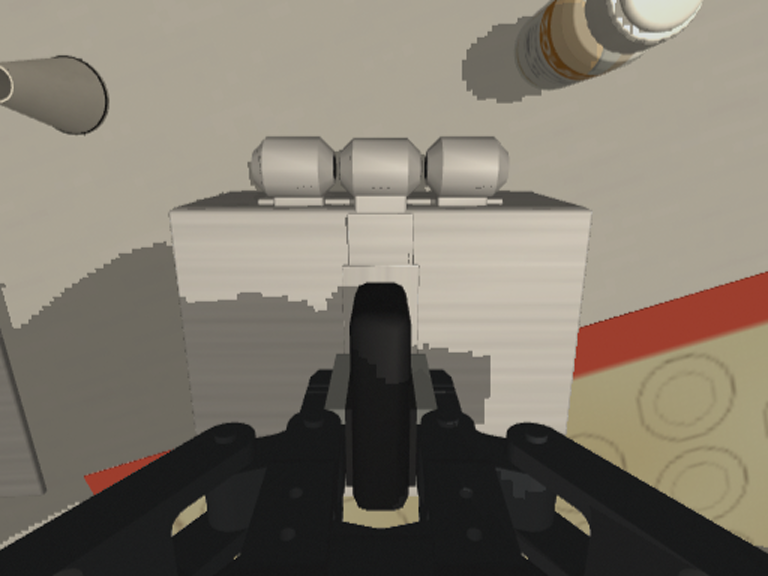

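The lid looks closed: three knuckles in line at about row 111, with the plate flush on the rim in the scene view. I'll level it with a small tilt about the lid.

apply_moves --moves '[[[0.01, -0.01, 0], [-0.015, -0.015, 0], -1], [[0.018, -0.018, 0.0], [-0.03, -0.03, 0], -1], [[0.018, -0.018, 0.0], [-0.03, -0.03, 0], -1]]'

```text
t: 13.08
eef_pos: [0.4642, -0.3132, 0.1453]
tool_rot: [0.001, -0.687, 0.727, 0.004]
contact_force: [-6.0, 6.4, 16.7]
gripper_width: 0.169
```

```bash
python3 - <<'E'
from h import *
for i in range(3):
    o=get_obs();print(o["eef_pos"],o["contact_force"],o["torque"],o["gripper_width"]);read_camera("top")
E
```

```text
[ 0.46423363 -0.31320386  0.14533398] [-6.03405288  6.41920217 16.66682493] [0.70063148 0.76045774 0.01481103] 0.1686835408280664
[ 0.46424039 -0.31320465  0.14530415] [-4.45055546  6.07636698 16.54930197] [0.67943231 0.75496179 0.03689399] 0.1650143553996604
[ 0.46423465 -0.31322357  0.14532476] [-4.82054789  5.5300952  16.40409399] [0.70942486 0.77365754 0.03750486] 0.1678427017628134
```

apply_moves --moves '[[[0, 0, 0], [-0.03, -0.02, 0], -1], [[0, 0, 0.0], [-0.03, -0.02, 0], -1], [[0, 0, 0.03], [-0.03, -0.02, 0], -1], [[0, 0, 0.03], [-0.03, -0.02, 0], -1]]'

```text
t: 13.72
eef_pos: [0.4645, -0.3134, 0.1453]
tool_rot: [0.0, -0.687, 0.727, 0.007]
contact_force: [-6.3, 7.3, 23.6]
gripper_width: 0.167
```

```bash
python3 - <<'E'
from h import *
for i in range(3):
    o=get_obs();F=o["contact_force"];T=o["torque"];print(o["eef_pos"],F,T,"ry,rx",(T[0]-.085*F[1])/F[2],-(T[1]+.085*F[0])/F[2]);c=read_camera("wrist")
save("w10.png",c,(88,158,165,330),4.8)
E
```

```text
[ 0.46448399 -0.31344394  0.14530546] [-6.34293018  7.25791689 23.61477664] [0.80919127 0.83217694 0.05963186] ry,rx 0.008141865474510466 -0.012408666077779091
[ 0.46449745 -0.31341872  0.14530536] [-6.36592647  7.83969387 23.59612446] [0.84330127 0.85076338 0.07904875] ry,rx 0.007498150425307227 -0.013123325979271764
[ 0.46447864 -0.31342108  0.14530685] [-6.83190834  8.41855165 23.50569802] [0.81470666 0.83439354 0.05271469] ry,rx 0.004217265553917316 -0.010792333273623955
```

View pics/w10.png

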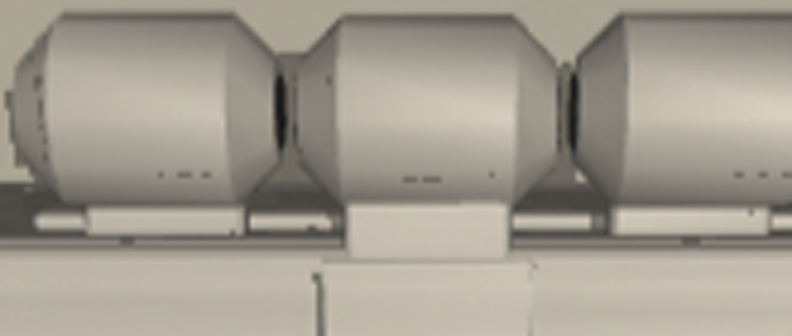

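Pressed down on the hard stop: another 7 N moved nothing (TCP z stays 0.1453). The pressure centre is within about 1 cm of the lid's middle, and the lid knuckle (crop top row 14) lines up with the tin's (12), with gaps on both sides. A final check, then hand in.

```bash
python3 - <<'E'
from h import *
s=read_camera("scene");save("s11.png",s,s=1.5)
o=get_obs();print(o["t"],o["eef_pos"],o["contact_force"],o["gripper_width"])
E
```

```text
13.925 [ 0.46447718 -0.31343491  0.14530743] [-7.37382149  8.32608802 23.29884596] 0.16366193834989046
```

View pics/s11.png

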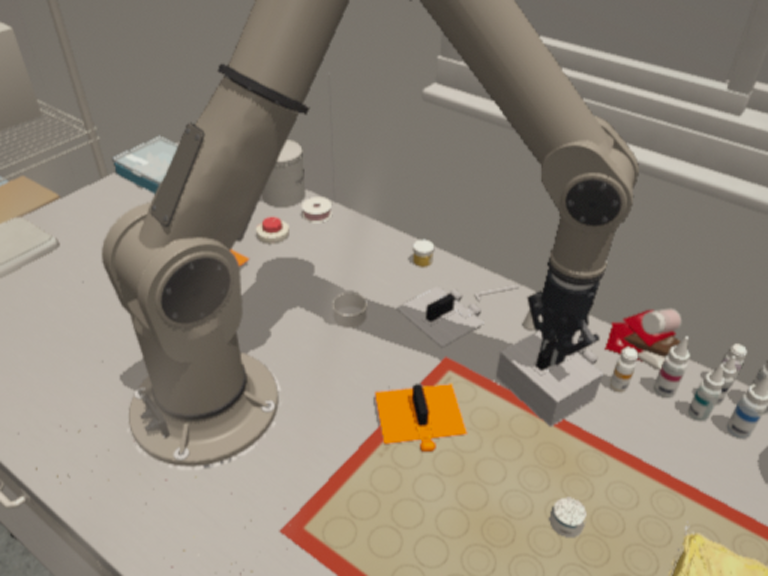

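The lid sits flush on the tin, and the other lid, pin, jar and orange lids are where they were.

```bash
python3 -c "
from station import *
print(hand_in())"
```

```text
the job is handed in; nothing more can be done
None
```

I took the grey lid with the single knuckle, set it on the tin with that knuckle between the tin's two, and pressed it down. I handed in at about 14 s, still gripping the lid and pressing with about 23 N; no verdict was reported.

- **Fully home:** at the end, 7 N more push moved the arm no lower (TCP height 0.1453 m), so the lid is on the hard rim rather than on the seal.
- **Level:** at first contact the push sat toward one corner (−x/+y), so I tilted the tool under 1° to correct it. The centre of pressure is now about 1 cm from the lid's middle, and the scene picture shows the lid flush on the rim.
- **Hinge:** in the wrist picture the lid's knuckle lines up with the tin's to about 0.2 mm, with a gap visible on both sides.
- **Not perfect:** a sideways force of about 7–8 N on the tool along both x and y remained at the end. The leveling tilt raised it rather than relieving it.
- **Other things:** the other lid, pin, jar and the orange look-alike lid in clear view look unmoved in the last scene picture. The nozzle is hidden by the gripper there and was not checked at the end.

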